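# Load-test a power cell: roll it into the tester and hold the selector at full load

### The arm

A 6-joint arm with a two-finger parallel gripper is mounted at the origin on the work surface. World frame = base frame: x ahead of the robot, y to its left, z up, the work surface at z = 0. Lengths are in m, angles in rad, forces in N, time in s.
With the tool pointing down it reaches from about 0.3 to 0.875 m from the base axis. Payload 6.4 kg.
Tool frame: the origin (TCP) lies on the centre line of the jaws, within the pads' length; the fingertips stand 25 mm ahead of it and the grasp point (between the pads) lies 6 mm ahead of it (ctrl.tip_reach is the distance from the TCP to the fingertips, in m); z points along the fingers, y is the line along which they close (so a half turn about z gives the same grasp; the last joint's range is limited). The gripper opens to 85 mm and grips with 20 to 120 N. Pads are 22 mm wide; open, the fingers measure 114 mm over their backs; the gripper's body (76 mm by 85 mm) begins 54 mm behind the grasp point. The pads swing forward as they close: fully open they stand 13 mm farther back than shut.
Start: joints at [1.138, 0.181, 1.607, -0, 1.354, -0.206], TCP at [0.129, 0.56, 0.256] pointing down, gripper open.
Joint ranges: [-2.99, 2.99], [-0.89, 2.07], [0.3, 2.58], [-1.14, 4.28], [0, 2.63], [-3.12, 3.12]. Speed limits (rad/s): [2.57, 2.57, 3.01, 3.14, 3.14, 3.14].

### API

Orientations are given as a unit quaternion [w, x, y, z].
In Python, from bench import ctrl gives the robot as it stands.
- The arm moves only by the tool servo_tool, never from a script. Its argument "motion" is a list that holds one entry, the list of rows, each a list of 5 numbers: the shift along the tool's x, y, z in cm, then the turn about the tool's z in degrees, then the closure, from -1 (fully open) to 1 (shut). In form: [[[dx, dy, dz, twist, claw], ...]]. A call has 1 to 5 rows; each row is the pose to reach, as a shift and turn from the pose commanded when the call began, along the tool's axes at that moment; what a row does not reach only later rows make up. A row lasts 1/10 s, in which the tool goes at most 50 mm and 8.59 degrees, less where a joint would pass 70% of its speed; a pose out of reach is approached as far as the arm can. A call with a gripper value outside its range is refused whole. The fingers move at their own pace and stop on an object; the grip force is fixed at half the most. Time passes only in rows, so rows that repeat a pose let the fingers close. It gives the time, the measured TCP pose, the force, the opening and the grip force at its end, in the units of the state.
- ctrl.get_obs(): the state, without advancing time (a new reading comes with each control period).
- ctrl.camera(name): name is "scene" or "top" or "wrist"; returns a dict with "pixels" (400x640x3 uint8, red, green, blue), "depth" (400x640 float32, m along the optical axis (not along the pixel's ray), 0 where there is no reading), "fx", "fy", "cx", "cy" (pixels), "k1" (the pictures are not rectified: a ray, as slopes to the right and down, at radius r is drawn at 1 + k1 r^2 times it, then the intrinsics apply), "R" (3x3) and "t" (3): a world point X has camera coordinates R X + t; the wrist camera has in their place "hand_eye" (4x4, takes a point from camera to tool coordinates, whose origin is the TCP and whose axes are the flange's). Camera axes: x right, y down, z forward; pixel columns grow to the right and rows downward; lengths in m; the calibration is good to about 2 mm. A picture is of the moment at which its call begins: read the wrist's pose just before it.
- ctrl.hand_in(): hands the job in; it is judged then, once.
The state is a dict: "time_s": time; "q": joint angles; "dq": joint speeds; "joint_efforts": joint torques, N m; "eef_pos": TCP position; "eef_rot": TCP orientation; "wrist_force": force on the tool from outside, world axes, zero at the start; "torque": the same for the moment, N m; "opening": opening from 0.0 (shut) to 1.0 (fully open); "grasp_force": force on a finger pad.
Only numpy, scipy, OpenCV 4.12 (cv2) and the standard library are available. Lean on these libraries where they do the work, as an engineer would, in place of code of your own. Each camera call takes 0.05 s, during which the arm holds its last target. There are 200 camera calls.

### The job

Load-test the cell that lies on its side: roll it along the bench, without picking it up, into the tester's bay until it is fully home between the two contacts. Then turn the black selector handle clockwise past its first two clicks to the third, at the end stop, and finish holding it there, because it springs back to off when let go. Leave the other things on the bench where they are.

Things in the scene. Friction and masses are not known exactly. Their poses are not given: they have to be found in the camera images.
- cell: the cell to test: purple-sleeved cylinder, 32 mm diameter, 70 mm long, about 145 g, lying on its side and free to roll; the only lone cell lying down. Origin at its centre; x is its axis, +x to the button end (already on the right side); y and z turn as it rolls. Starts 120 to 220 mm before its home place, up to 10 mm to one side, its axis within 0.12 rad of the bay's.
- tester: load tester, fixed: grey case 200 x 150 x 75 mm (x, y, z), origin under the case's centre. Its test bay stands out on the -y side and opens to -y. On top: the selector, at x -50, y +5 mm, a meter 14 mm high 77 mm to its +x side, small fittings up to 14 mm high beyond x +35 mm. Nothing else stands within 60 mm of the selector's axis.
- bay (a point): home place in the tester: where the cell's centre is when it lies on the bench against the back stop, between the contacts, 16 mm above the bench. Axes as the tester's: x along the cell when home, +y into the bay. Back stop at y +16 mm. A sprung copper leaf contact on each side. A level, square push of 2 to 12 N takes the cell in between them; they keep it there.
- bay_mouth (a point): on the bench in the middle of the bay's mouth, 55 mm before the bay point; axes as the tester's. The mouth is 108 mm wide, between two wings 25 mm high that narrow over 37 mm to the cheeks, which stand 80 mm apart, 45 mm high. A clear guard roofs the bay from the case out to 4 mm before the bay point, 45 to 49 mm above the bench, so a cell goes in only along the bench from this side.
- contact_a (a joint): the sprung leaf contact on the -x side of the bay, face at x -29.5 mm of the bay point when free: 0 when free, grows as the cell presses it back, about 0.0055 m with the cell in the middle (about 0.8 N); over 0.0005 m it touches.
- contact_b (a joint): the sprung leaf contact on the +x side, face at x +29.5 mm when free; values as contact_a.
- selector (a joint): load selector, a spring-return rotary switch, axis vertical: 0 at off, grows clockwise seen from above; clicks at 0.42 and 0.84 rad, third position at the end stop, 1.257 rad. Let go, it returns to 0 from anywhere: the spring takes 0.12 N m at off and 0.2 N m at the stop, 0.07 N m more or less as each click is passed.
- selector_grip (a point): on the selector's axis at about half the height of its bar handle, 105 mm above the bench, 30 mm above the case top; x along the bar to the end with the white line, z up. It turns with the selector: at off its x is 0.63 rad anticlockwise of the tester's x.
- selector_handle: black bar handle of the selector: 58 mm long (x), 14 mm thick (y), its sides from 88 to 117 mm above the bench, centred on the axis. Under it a round black foot 48 mm across and a grey switch plate 50 mm square. Origin on the axis under the foot; axes as selector_grip.
- cell_bundle: bystander: four cells banded upright, 66 mm square, 72 mm high, with a steel plate on top; origin under its centre
- spare_cell: bystander: a single cell standing upright, 32 mm diameter, 70 mm high; origin under its centre
- plate_heap: bystander: heap of cut steel plates with square windows, about 130 mm across, 20 mm high; origin under its centre
- single_plate: bystander: one cut steel plate, 76 mm square, 2 mm thick, with a square window; origin under its centre
- tape_roll: bystander: grey roll of tape lying flat, 72 mm diameter, 24 mm high; origin under its centre
- caliper: bystander: steel caliper lying flat, 225 mm long along its y; origin under the beam's middle
- screwdriver: bystander: screwdriver lying flat, 170 mm long along its x; origin under it
- cell_button (a point): the face of the cell's button end: on its axis, 35 mm from its centre towards +x
Mind the look-alikes: they are no part of the job. Leave any blue or yellow look-alike of the cell alone.

How it is judged:
On the way, in this order (a step that is already met when the one before it is completed fails the run):
1. the cell is rolling along the bench (angular speed of cell above 0.5 rad/s and z of cell in the frame of bay below 0.004 m and value of joint selector below 0.3 rad), for 0.3 s.
2. the cell lies still at home between the contacts, the selector still off (x of cell in the frame of bay between -0.006 and 0.006 m and y of cell in the frame of bay between -0.005 and 0.005 m and z of cell in the frame of bay below 0.004 m and angle between the x axis of cell and the x axis of bay, either way round below 0.08 rad and value of joint each of contact_a, contact_b above 0.0005 m and linear speed of cell below 0.02 m/s and value of joint selector below 0.3 rad), for 0.3 s.
3. the selector is turned to its third position and held there by the fingers (x of cell in the frame of bay between -0.006 and 0.006 m and y of cell in the frame of bay between -0.005 and 0.005 m and z of cell in the frame of bay below 0.004 m and angle between the x axis of cell and the x axis of bay, either way round below 0.08 rad and value of joint each of contact_a, contact_b above 0.0005 m and value of joint selector above 1.15 rad and contact force between the fingers and selector_handle above 1 N), for 0.5 s.
At the end, for the whole second after the job is handed in: The cell lies at rest at home in the bay: centre within 6 mm in x, 5 mm in y, under 4 mm high, axis within 0.08 rad, not turned end for end, pressing both contacts back over 0.5 mm; the fingers hold the selector at its third position (over 1.15 of 1.257 rad) with over 1 N (all of step 3 and linear speed of cell below 0.02 m/s and x of cell_button in the frame of bay above 0.02 m); the arm keeps its last pose, push and grip.
It fails at once if the cell is picked up (its centre more than 20 mm higher than when it lies on the bench) (height (world z) of cell above 0.036 m).
It fails at once if another thing on the bench is pushed more than 30 mm from its place (distance of any of cell_bundle, spare_cell, plate_heap, single_plate, tape_roll, caliper, screwdriver from where it was at the start of the episode above 0.03 m).
It also fails if it takes over 64 s, if anything falls off the work surface, if the arm or the gripper's body presses on something with over 40 N, if the wrist force passes 120 N, or if a joint passes its speed limit or range.

## Working session

There is one attempt and no reset: what is moved stays moved. The work goes in short steps, Python scripts to look and compute and a tool call to move; the robot and the scene stay as the last step left them, time stands still between calls to the robot, and variables do not carry over. Pictures are saved under pics/ and viewed, at most 10 in all, crops included, and the job is handed in when it is done.

Besides the shell and the picture viewer there is one more tool, called after "Call:" as name(argument=value, ...), one argument or row to a line, values as JSON. servo_tool: Moves the arm, as the interface text tells. Its arguments: {"type":"object","properties":{"motion":{"type":"array"}},"required":["motion"]}

```bash
ls; mkdir -p pics
cat > h.py <<'E'
import numpy as np,cv2
from bench import ctrl
from scipy.spatial.transform import Rotation as Ro
def tool():
    o=ctrl.get_obs(); q=o['eef_rot']; return o,Ro.from_quat([q[1],q[2],q[3],q[0]]).as_matrix(),np.array(o['eef_pos'])
def rays(c,u,v):
    p=np.stack([(np.asarray(u,float)-c['cx'])/c['fx'],(np.asarray(v,float)-c['cy'])/c['fy']],-1).reshape(-1,1,2)
    return cv2.undistortPoints(p,np.eye(3),np.array([c['k1'],0,0,0,0.])).reshape(-1,2)
def world(c,u,v,T=None,z=None):
    """pixel->world, by depth or by plane height z"""
    r=rays(c,u,v); d=np.c_[r,np.ones(len(r))]
    if 'hand_eye' in c:
        R,t=T; H=np.array(c['hand_eye']); A=R@H[:3,:3]; o=R@H[:3,3]+t
    else:
        A=np.array(c['R']).T; o=-A@np.array(c['t'])
    w=d@A.T
    if z is None: s=c['depth'][np.asarray(v).astype(int),np.asarray(u).astype(int)].reshape(-1,1)
    else: s=((z-o[2])/w[:,2])[:,None]
    return o+s*w
def save(c,n): cv2.imwrite(f'pics/{n}.png',c['pixels'][:,:,::-1])
E
python3 - <<'E'
from h import *
import pickle
for n in ('scene','top'):
    c=ctrl.camera(n); save(c,n); pickle.dump(dict(c),open(n+'.pkl','wb'))
o,R,t=tool(); print(o,R)
E
```

```text
pics
{'time_s': 0.1, 'q': array([ 1.13770821e+00,  1.81475475e-01,  1.60786838e+00, -2.48164675e-06,
        1.35383164e+00, -2.06304415e-01]), 'dq': array([ 1.60309985e-03, -3.53463138e-03, -4.29387250e-03, -6.59305213e-04,
        1.33907171e-03, -5.57248402e-05]), 'joint_efforts': array([ 1.08365130e-04, -4.45875120e+01, -3.52236986e+01, -3.69868858e-04,
        4.18540119e-03, -2.47587883e-05]), 'eef_pos': array([0.12907963, 0.55986435, 0.25548847]), 'eef_rot': array([-2.47576050e-04,  1.13148712e-01,  9.93577749e-01, -7.51700554e-04]), 'wrist_force': array([-0.451958  ,  0.18992238, -0.16301987]), 'torque': array([-0.02596715,  0.05695961,  0.00883156]), 'grasp_force': 0.0, 'opening': 1.0027453428179494} [[-9.74394615e-01  2.24843713e-01 -6.62080008e-04]
 [ 2.24844457e-01  9.74393608e-01 -1.43772007e-03]
 [ 3.21864210e-04 -1.54977171e-03 -9.99998747e-01]]
```

View pics/top.png

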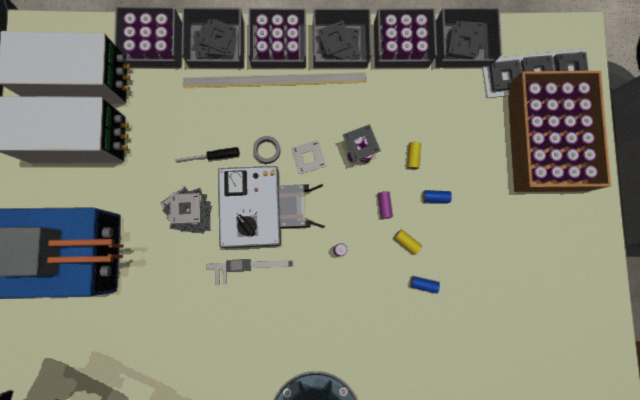

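View pics/scene.png

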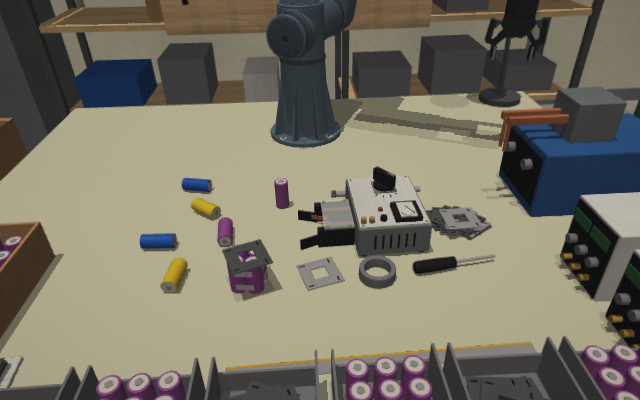

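The top view shows the purple cell lying at about (385,205). The tester case spans (219-280, 168-247), with its bay opening to the right between the wings at (315,188) and (318,224). The selector is at (247,223), and the upright spare cell at (340,250) is near the path. Next I'll enlarge this and measure.

Run:
```python
from h import *
import pickle
c=pickle.load(open('top.pkl','rb'))
im=c['pixels'][150:290,205:405,::-1]; cv2.imwrite('pics/crop.png',cv2.resize(im,None,fx=4,fy=4,interpolation=cv2.INTER_CUBIC))
print(c['fx'],c['k1'],-np.array(c['R']).T@c['t'])
np.set_printoptions(precision=4,suppress=True)
hsv=cv2.cvtColor(c['pixels'],cv2.COLOR_RGB2HSV)
sub=np.zeros((400,640),bool); sub[185:225,372:400]=1
m=sub&(hsv[...,1]>110)&(hsv[...,0]>135)&(hsv[...,0]<170)
v,u=np.nonzero(m); P=world(c,u,v); print(len(u),P.min(0),P.max(0),P.mean(0))
x,y=P[:,0],P[:,1]; r=cv2.minAreaRect(P[:,:2].astype(np.float32)*1000); print(r)
top=P[P[:,2]>np.percentile(P[:,2],50)]; print(top.mean(0))
# case top
V,U=np.mgrid[160:255,205:330]; P=world(c,U.ravel(),V.ravel()); 
k=(abs(P[:,2]-.075)<.004); n,l=cv2.connectedComponents(k.reshape(V.shape).astype(np.uint8))
print('case',k.sum(),cv2.minAreaRect(P[k][:,:2].astype(np.float32)*1000))
k=(P[:,2]>.105)&(P[:,2]<.125); print('handle',k.sum(),P[k].mean(0),cv2.minAreaRect(P[k][:,:2].astype(np.float32)*1000))
k=(P[:,2]>.04)&(P[:,2]<.055); print('guard',k.sum(),cv2.minAreaRect(P[k][:,:2].astype(np.float32)*1000))
for n,uv in dict(spare=(340,250),bundle=(362,145),wing1=(320,187),wing2=(322,225)).items(): print(n,world(c,[uv[0]],[uv[1]]))
```

```text
479.34674854542504 0.047202887831124384 [0.38862027 0.03158007 1.27046518]
249 [ 0.499  -0.2035  0.0221] [ 0.5649 -0.1728  0.0394] [ 0.5311 -0.1876  0.0311]
((531.8003540039062, -188.44668579101562), (64.01516723632812, 27.360912322998047), 7.459139823913574)
[ 0.5302 -0.1886  0.0336]
case 2455 ((526.0874633789062, 162.85227966308594), (199.6128692626953, 149.84286499023438), 2.045257568359375)
handle 145 [0.4757 0.1656 0.1182] ((476.14715576171875, 166.22164916992188), (57.38273620605469, 14.008363723754883), 38.183204650878906)
guard 1088 ((484.7398681640625, 87.71246337890625), (129.7814178466797, 249.31295776367188), 52.809993743896484)
spare [[ 0.4138 -0.0652  0.0716]]
bundle [[ 0.6878 -0.1302  0.0434]]
wing1 [[ 0.5838 -0.0203 -0.0006]]
wing2 [[ 0.4798 -0.0232  0.0253]]
```

View pics/crop.png

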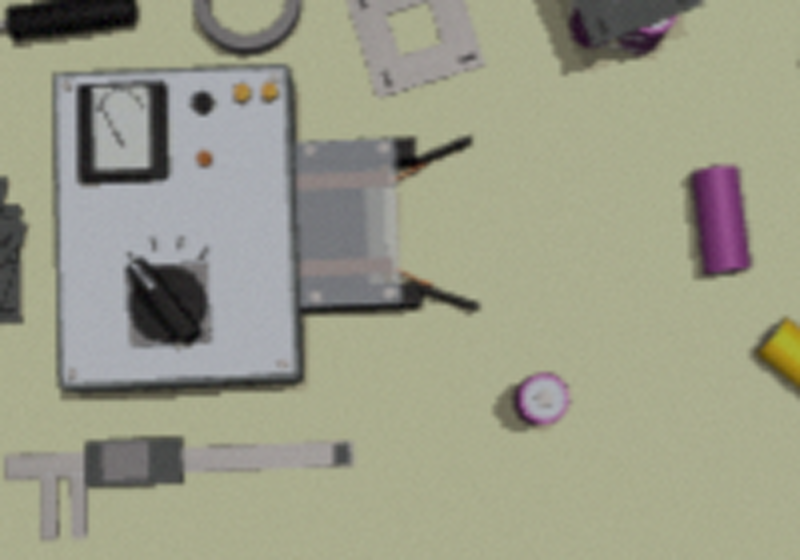

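The crop shows the guard's outer edge at crop x≈399, spanning rows 140-300. The copper contacts are at rows 180 and 268, the wing tips at (470,140) and (478,307), and the cell at (720,220). World +y is image left, so the tester is yawed about +2°. Both the selector and the handle angle agree with that.

Run:
```python
from h import *
import pickle
np.set_printoptions(precision=1,suppress=True)
c=pickle.load(open('top.pkl','rb'))
a=np.radians(2.05); B=np.array([[np.cos(a),-np.sin(a)],[np.sin(a),np.cos(a)]]); C=np.array([.526,.1628])
def f(n,u,v,z): print(n,((world(c,[205+u/4],[150+v/4],z=z)[0,:2]-C)@B)*1000)
f('guard edge',398,220,.049);f('leafA(-x)',340,268,.047);f('leafB',340,180,.047)
f('wing+x',470,140,.025);f('wing-x',478,307,.025);f('cheek+x',413,140,.045);f('cheek-x',420,290,.045)
P=np.array([.5318,-.1884]); print('cell',(P-C)@B*1000)
# depth-based height classes near bay
V,U=np.mgrid[170:240,275:330]; P=world(c,U.ravel(),V.ravel()); L=(P[:,:2]-C)@B*1000; z=P[:,2]*1000
k=(z>40)&(z<53)&(L[:,1]<-80); print('45mm high: x',L[k,0].min(),L[k,0].max(),'y',L[k,1].min())
k=(z>18)&(z<29)&(L[:,1]<-80); print('25 high',L[k].min(0),L[k].max(0))
print(ctrl.tip_reach)
```

```text
guard edge [  -1.2 -140.7]
leafA(-x) [ -30.3 -102.4]
leafB [  26.5 -104.6]
wing+x [  52.4 -190.7]
wing-x [ -57.6 -190.5]
cheek+x [  50.8 -152.8]
cheek-x [ -46.5 -152.9]
cell [  -6.8 -351.2]
45mm high: x -54.118915659979685 53.933864884481736 y -152.16261862453692
25 high [ -55.9 -189.5] [ 55.5 -88. ]
0.025
```

```bash
cat >> h.py <<'E'
a=np.radians(2.05); B=np.array([[np.cos(a),-np.sin(a)],[np.sin(a),np.cos(a)]]); BAY=np.array([.5299,.0268])
def go(bx,by,z,head=0):
    """shift (cm, tool axes)+twist to bring TCP to bay coords bx,by (mm), tool x at heading head deg ccw of bay y"""
    o,R,t=tool(); w=np.r_[BAY+B@(np.array([bx,by])/1000),z]
    d=R.T@(w-t)*100; h=np.degrees(np.arctan2(R[1,0],R[0,0])); tw=(h-(92.05+head)+180)%360-180
    b=(t[:2]-BAY)@B*1000
    print('t%.2f at bay %.1f %.1f z %.1f head %.2f'%(o['time_s'],*b,t[2]*1e3,h-92.05),'-> d',d.round(2),'twist %.1f'%tw,'F',o['wrist_force'].round(1),'op %.2f'%o['opening'])
E
python3 - <<'E'
from h import *
import pickle
c=pickle.load(open('top.pkl','rb'))
hsv=cv2.cvtColor(c['pixels'],cv2.COLOR_RGB2HSV)
for n,lo,hi in (('blue',100,130),('yellow',20,32)):
    m=((hsv[...,1]>150)&(hsv[...,0]>lo)&(hsv[...,0]<hi)).astype(np.uint8); m[:,:395]=0;m[:,470:]=0;m[:120]=0
    k,l,s,_=cv2.connectedComponentsWithStats(m)
    for i in range(1,k):
        if s[i,4]>60:
            v,u=np.nonzero(l==i);L=(world(c,u,v)[:,:2]-BAY)@B*1000;print(n,L.min(0).round(),L.max(0).round())
go(-6,-275,.2,0)
go(-6,-255,.034,0)
E
```

```text
blue [  -5. -387.] [  26. -321.]
blue [-236. -337.] [-141.   10.]
yellow [  89. -320.] [ 159. -284.]
yellow [-135. -301.] [ -74. -236.]
t0.10 at bay -381.5 547.1 z 255.5 head 74.96 -> d [-57.6  -69.63   5.64] twist 75.0 F [-0.5  0.2 -0.2] op 1.00
t0.10 at bay -381.5 547.1 z 255.5 head 74.96 -> d [-57.09 -67.68  22.24] twist 75.0 F [-0.5  0.2 -0.2] op 1.00
```

Call:
servo_tool(
  motion=[
    [[-57,-69,5,75,0.5],[-57,-69,5,75,0.5],[-57,-69,5,75,0.5],[-57,-69,5,75,0.5],[-57,-69,5,75,0.5]],
  ],
)

```text
time_s: 0.6
eef_pos: [0.241, 0.3352, 0.2419]
eef_rot: [0.0, 0.472, 0.882, -0.0]
wrist_force: [2.1, -0.5, 0.5]
opening: 0.249
grasp_force: 0.0
```

```bash
python3 -c "
from h import *
go(-6,-270,.15,0)"
```

```text
t0.60 at bay -277.7 318.6 z 241.9 head 31.68 -> d [-64.35  -7.79   9.2 ] twist 31.7 F [ 2.1 -0.5  0.5] op 0.25
```

Call:
servo_tool(
  motion=[
    [[-64,-8,5,31.7,0.5],[-64,-8,5,31.7,0.5],[-64,-8,5,31.7,0.5],[-64,-8,5,31.7,0.5],[-64,-8,5,31.7,0.5]],
  ],
)

```text
time_s: 1.1
eef_pos: [0.354, 0.1129, 0.223]
eef_rot: [0.0, 0.694, 0.72, 0.0]
wrist_force: [0.6, 1.0, -0.1]
opening: 0.249
grasp_force: 0.0
```

```bash
python3 -c "
from h import *
go(-6,-270,.15,0)"
```

```text
t1.10 at bay -172.7 92.3 z 223.0 head 0.11 -> d [-36.26  16.59   7.31] twist 0.1 F [ 0.6  1.  -0.1] op 0.25
```

Call:
servo_tool(
  motion=[
    [[-36.3,16.6,5,2.6,0.5],[-36.3,16.6,5,2.6,0.5],[-36.3,16.6,5,2.6,0.5],[-36.3,16.6,5,2.6,0.5],[-36.3,16.6,5,2.6,0.5]],
  ],
)

```text
time_s: 1.6
eef_pos: [0.4663, -0.1085, 0.1914]
eef_rot: [-0.0, 0.709, 0.705, 0.0]
wrist_force: [0.9, 0.8, 1.2]
opening: 0.251
grasp_force: 0.0
```

```bash
python3 -c "
from h import *
go(-6,-270,.1,-2.5)"
```

```text
t1.60 at bay -68.4 -133.0 z 191.4 head -2.36 -> d [-13.44   6.8    9.14] twist 0.1 F [0.9 0.8 1.2] op 0.25
```

Call:
servo_tool(
  motion=[
    [[-13.4,6.8,4,0,0.5],[-13.4,6.8,6,0,0.5],[-13.4,6.8,7,0,0.5],[-13.4,6.8,8,0,0.5],[-13.4,6.8,8,0,0.5]],
  ],
)

```text
time_s: 2.1
eef_pos: [0.5317, -0.2416, 0.1082]
eef_rot: [-0.003, 0.71, 0.705, -0.001]
wrist_force: [-0.7, 0.4, 0.2]
opening: 0.251
grasp_force: 0.0
```

Run:
```python
from h import *
go(-6,-272,.034,-2.5)
o,R,t=tool(); c=ctrl.camera('wrist'); save(c,'w1'); print(c['hand_eye'])
hsv=cv2.cvtColor(c['pixels'],cv2.COLOR_RGB2HSV)
m=((hsv[...,1]>110)&(hsv[...,0]>135)&(hsv[...,0]<170)).astype(np.uint8)
k,l,s,_=cv2.connectedComponentsWithStats(m)
for i in range(1,k):
    if s[i,4]>300:
        v,u=np.nonzero(l==i);L=(world(c,u,v,(R,t))[:,:2]-BAY)@B*1000;print(s[i],L.min(0).round(1),L.max(0).round(1),cv2.minAreaRect(L.astype(np.float32)))
```

```text
t2.10 at bay -7.8 -268.3 z 108.2 head -2.46 -> d [-0.39  0.23  7.42] twist 0.0 F [-0.7  0.4  0.2] op 0.25
[[-4.34448997e-04 -9.50317680e-01 -3.11281413e-01  8.02761268e-02]
 [ 9.99999716e-01 -2.21181745e-04 -7.20428335e-04  9.93424444e-04]
 [ 6.15786018e-04 -3.11281638e-01  9.50317506e-01 -1.19413644e-01]
 [ 0.00000000e+00  0.00000000e+00  0.00000000e+00  1.00000000e+00]]
[ 503    0   69   99 3289] [  -2.8 -189.4] [ 151.  -129.4] ((73.25460815429688, -186.60031127929688), (141.6726837158203, 64.81664276123047), 22.760526657104492)
[ 616    0   24   65 1052] [  -2.8 -188.5] [ 165.6 -144.8] ((82.46666717529297, -178.69894409179688), (169.31626892089844, 27.739089965820312), 15.882539749145508)
[348 125  27  39 630] [  -2.8 -228.7] [  32.3 -188.5] ((18.778512954711914, -205.763916015625), (22.451391220092773, 50.39048767089844), 27.3087215423584)
[286 127  66  33 893] [ -27.2 -222.7] [  16.6 -188.5] ((-5.040114402770996, -211.49989318847656), (40.03144454956055, 36.15029525756836), 32.78974914550781)
```

View pics/w1.png

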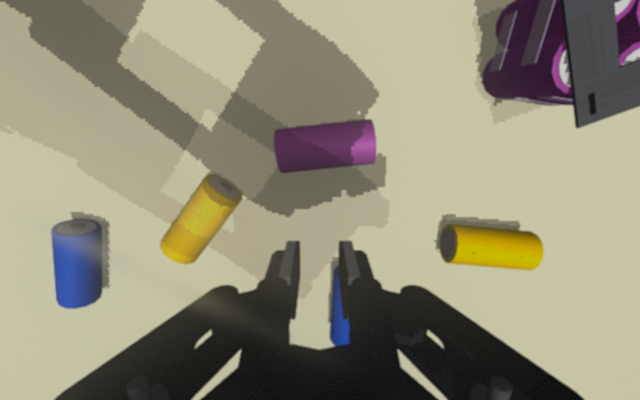

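The wrist view shows the cell ahead of the fingers at (275-376, 120-172), and the fingertips at columns 297 and 345 centred on it. The path is clear, so I'll descend and start pushing.

Call:
servo_tool(
  motion=[
    [[-0.2,0.2,4,0,0.5],[-0.2,0.2,7.4,0,0.5],[-0.2,0.2,7.4,0,0.5],[0.3,0.2,7.4,0,0.5],[0.8,0.2,7.4,0,0.5]],
  ],
)

```text
time_s: 2.65
eef_pos: [0.5368, -0.2328, 0.0407]
eef_rot: [0.002, 0.709, 0.706, 0.0]
wrist_force: [0.1, -0.5, -0.5]
opening: 0.251
grasp_force: 0.0
```

Call:
servo_tool(
  motion=[
    [[0.4,0,0,0,0.5],[0.8,0,0,0,0.5],[1.2,0,0,0,0.5],[1.6,0,0,0,0.5],[2.0,0,0,0,0.5]],
  ],
)

```text
time_s: 3.15
eef_pos: [0.5355, -0.2124, 0.0381]
eef_rot: [0.0, 0.709, 0.705, 0.0]
wrist_force: [0.8, -0.6, 0.1]
opening: 0.253
grasp_force: 0.2
```

```bash
cat >> h.py <<'E'
def look(n=None):
    o,R,t=tool(); c=ctrl.camera('wrist')
    if n: save(c,n)
    hsv=cv2.cvtColor(c['pixels'],cv2.COLOR_RGB2HSV)
    m=((hsv[...,1]>110)&(hsv[...,0]>135)&(hsv[...,0]<170)).astype(np.uint8)
    k,l,s,cc=cv2.connectedComponentsWithStats(m)
    for i in range(1,k):
        if s[i,4]>300:
            v,u=np.nonzero(l==i); P=world(c,u,v,(R,t)); L=(P[:,:2]-BAY)@B*1000; ok=(P[:,2]>.005)&(P[:,2]<.05)
            L=L[ok]
            if len(L)>100: r=cv2.minAreaRect(L.astype(np.float32)); print('px',s[i],'bay',L.min(0).round(1),L.max(0).round(1),np.round(r[0],1),np.round(r[1],1),round(r[2],1))
E
python3 -c "
from h import *
go(0,-160,.034,-2.5); look('w2')"
```

```text
t3.15 at bay -2.9 -239.3 z 38.1 head -2.32 -> d [ 7.93 -0.03  0.41] twist 0.2 F [ 0.8 -0.6  0.1] op 0.25
px [ 537    8  103  160 8700] bay [ 113.4 -186.3] [ 137.  -127.2] [ 126.4 -156.8] [59.3 20.9] 79.4
px [ 261  180  102   61 3684] bay [ -27.7 -222.6] [  19.1 -194.3] [  -4.1 -208.5] [46.2 27.8] 3.2
px [371 183  20  44 532] bay [  23.7 -214.9] [  32.3 -195.4] [  28.6 -205.3] [ 7.4 20. ] 8.8
```

Call:
servo_tool(
  motion=[
    [[0.6,0,0.3,0,0.5],[1.2,0,0.4,0,0.5],[1.8,0,0.4,0,0.5],[2.4,0,0.4,0,0.5],[3.0,0,0.4,0,0.5]],
  ],
)

```text
time_s: 3.7
eef_pos: [0.5356, -0.1822, 0.0339]
eef_rot: [-0.0, 0.709, 0.706, -0.0]
wrist_force: [0.3, -0.7, -0.4]
opening: 0.252
grasp_force: 0.1
```

Call:
servo_tool(
  motion=[
    [[0.6,0,0,0,0.5],[1.2,0,0,0,0.5],[1.8,0,0,0,0.5],[2.4,0,0,0,0.5],[3.0,0,0,0,0.5]],
  ],
)

```text
time_s: 4.2
eef_pos: [0.5358, -0.1522, 0.034]
eef_rot: [0.0, 0.709, 0.705, 0.0]
wrist_force: [0.5, 0.0, -0.8]
opening: 0.25
grasp_force: 0.1
```

```bash
python3 -c "
from h import *
go(0,-100,.034,-2.5); look('w3')"
```

```text
t4.20 at bay -0.5 -179.1 z 34.0 head -2.31 -> d [ 7.91 -0.27 -0.  ] twist 0.2 F [ 0.5  0.  -0.8] op 0.25
px [ 521  148  119  184 9817] bay [ 113.7 -181.9] [ 136.2 -124.6] [ 126.6 -153.4] [59.  20.4] 80.5
px [ 252  183  110   62 4200] bay [ -28.8 -162.2] [  20.5 -134.5] [  -4.  -148.3] [48.9 27.3] 1.9
```

View pics/w3.png

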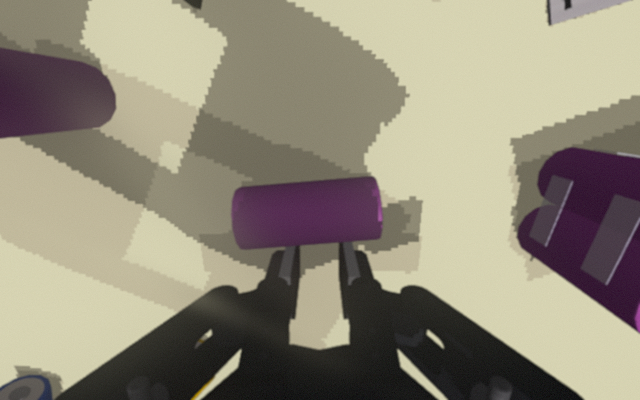

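The cell spans columns 233-382, so its centre is about 6 mm to the -x side of the fingers. It is still skewed about 4° counter-clockwise to the tool. I'll steer a bit more clockwise while pushing.

Call:
servo_tool(
  motion=[
    [[0.6,-0.1,0,2,0.5],[1.2,-0.2,0,4,0.5],[1.8,-0.2,0,4,0.5],[2.4,-0.2,0,4,0.5],[3.0,-0.2,0,4,0.5]],
  ],
)

```text
time_s: 4.75
eef_pos: [0.534, -0.1223, 0.034]
eef_rot: [0.0, 0.733, 0.681, 0.0]
wrist_force: [-0.2, -0.1, -1.3]
opening: 0.25
grasp_force: 0.1
```

```bash
python3 -c "
from h import *
go(0,-100,.034,0); look('w4')"
```

```text
t4.75 at bay -1.3 -149.2 z 34.0 head -6.28 -> d [ 4.9  -0.41 -0.  ] twist -6.3 F [-0.2 -0.1 -1.3] op 0.25
px [   0  153   52   44 1329] bay [-109.5  -88.1] [-96.9 -74.2] [-102.  -80.] [ 4.4 18.2] 40.2
px [ 252  183  105   62 3908] bay [ -26.6 -133.2] [  19.5 -103.7] [  -3.4 -117. ] [43.9 30.4] 9.0
px [  523   186   117   194 10919] bay [ 113.8 -181.6] [ 164.2 -124.1] [ 129.2 -145.6] [67.5 33. ] 47.3
```

```bash
cat >> h.py <<'E'
def cell(n=None):
    o,R,t=tool(); c=ctrl.camera('wrist')
    if n: save(c,n)
    hsv=cv2.cvtColor(c['pixels'],cv2.COLOR_RGB2HSV)
    m=((hsv[...,1]>90)&(hsv[...,0]>135)&(hsv[...,0]<175)).astype(np.uint8); m[:,:200]=0; m[:,440:]=0
    k,l,s,_=cv2.connectedComponentsWithStats(m); i=1+np.argmax(s[1:,4]); l=l==i
    us=np.arange(s[i,0]+12,s[i,0]+s[i,2]-12); top=np.array([np.nonzero(l[:,u])[0][0] for u in us])
    L=(world(c,us,top,(R,t),z=.022)[:,:2]-BAY)@B*1000
    p=np.polyfit(L[:,0],L[:,1],1); g=np.abs(np.polyval(p,L[:,0])-L[:,1])<1.5; p=np.polyfit(L[g,0],L[g,1],1)
    E=(world(c,[s[i,0],s[i,0]+s[i,2]],[np.median(top)+10]*2,(R,t),z=.03)[:,:2]-BAY)@B*1000
    print('cell px',s[i],'angle deg %.2f'%np.degrees(np.arctan(p[0])),'ends x',E[:,0].round(1),'front y %.1f'%L[:,1].mean())
E
python3 -c "
from h import *
cell('w5')"
```

```text
cell px [ 226  172  151   73 7886] angle deg 1.06 ends x [-36.8  30. ] front y -100.7
```

Call:
servo_tool(
  motion=[
    [[0.6,-0.1,0,0,0.5],[1.2,-0.1,0,0,0.5],[1.8,-0.1,0,0,0.5],[2.4,-0.1,0,0,0.5],[3.0,-0.1,0,0,0.5]],
  ],
)

```text
time_s: 5.35
eef_pos: [0.5352, -0.0922, 0.0339]
eef_rot: [-0.0, 0.733, 0.68, 0.0]
wrist_force: [0.2, -0.3, -0.4]
opening: 0.247
grasp_force: 0.1
```

```bash
python3 -c "
from h import *
go(0,-100,.034,0); cell('w6')"
```

```text
t5.35 at bay 1.0 -119.1 z 33.9 head -6.31 -> d [ 1.89 -0.31 -0.01] twist -6.3 F [ 0.2 -0.3 -0.4] op 0.25
cell px [ 229  177  140   71 7231] angle deg 0.49 ends x [-33.5  28.8] front y -73.8
```

View pics/w6.png

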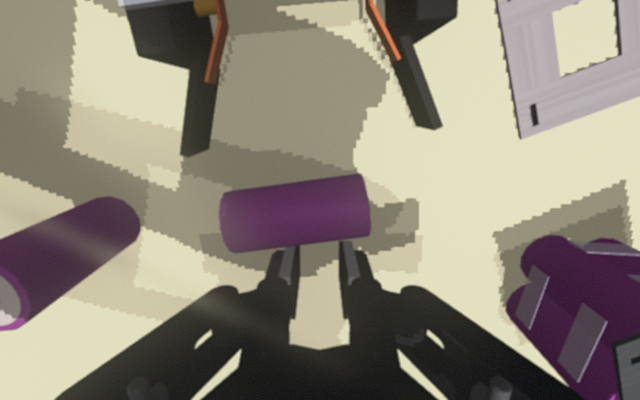

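The leaf mouths are at (212,80) and (397,58), the wing tips near (195,155) and (430,128), and the cell spans columns 219-370. The cell looks left of the bay's centre line, so I'll measure it.

Run:
```python
from h import *
o,R,t=tool(); c=ctrl.camera('wrist')
def f(n,u,v,z): print(n,((world(c,[u],[v],(R,t),z=z)[0,:2]-BAY)@B*1000).round(1))
for z in(.025,0): f('wingL',195,155,z);f('wingR',430,128,z); f('wingLo',182,155,z); f('wingRo',441,126,z); f('wingLi',208,150,z); f('wingRi',417,130,z)
f('leafL',211,82,.03);f('leafR',398,58,.03)
f('cellL',219,210,.03);f('cellR',370,200,.03)
c=ctrl.camera('top')
save(c,'top2'); im=c['pixels'][150:290,255:405,::-1]; cv2.imwrite('pics/crop2.png',cv2.resize(im,None,fx=4,fy=4,interpolation=cv2.INTER_CUBIC))
```

```text
wingL [-46.9 -53.8]
wingR [ 57.6 -53.5]
wingLo [-52.7 -53.1]
wingRo [ 62.3 -53.1]
wingLi [-40.5 -52.2]
wingRi [ 51.9 -53.7]
wingL [-58.1 -56.7]
wingR [ 66.7 -56.4]
wingLo [-65.1 -55.9]
wingRo [ 72.4 -56. ]
wingLi [-50.5 -54.9]
wingRi [ 59.9 -56.7]
leafL [-31.3 -25.2]
leafR [ 43.2 -24.7]
cellL [-39.8 -79.1]
cellR [ 29.  -81.8]
```

View pics/crop2.png

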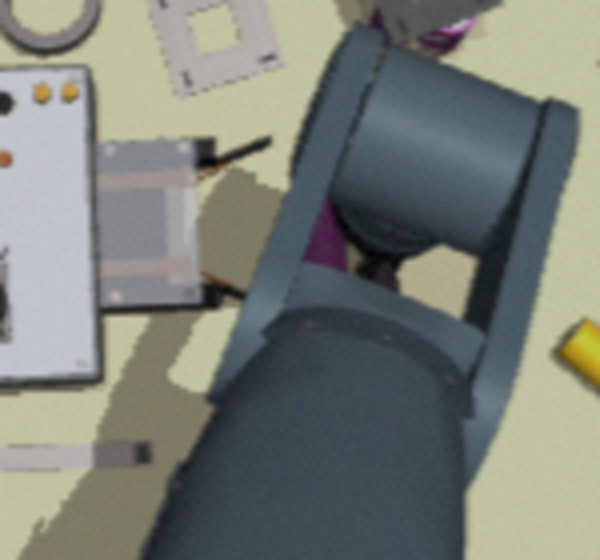

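The wrist view puts the bay centre about 10 mm to +x of the cell in the same frame. I'll back off, rise, square up and look again. Then I'll straddle the cell's ends on the bench and nudge it sideways, without lifting it.

Call:
servo_tool(
  motion=[
    [[-1,0,0,0,0.5],[-2,0,-1,0,0.5],[-2,0,-5,-3,0.0],[-2,0,-8,-6.3,-0.5],[-2,0,-8,-6.3,-1]],
  ],
)

```text
time_s: 6.0
eef_pos: [0.5369, -0.1155, 0.1195]
eef_rot: [0.005, 0.694, 0.72, 0.002]
wrist_force: [1.5, -0.7, 0.4]
opening: 0.751
grasp_force: 0.0
```

Call:
servo_tool(
  motion=[
    [[0,0,0,0,-1],[0,0,0,0,-1],[0,0,0,0,-1]],
  ],
)

```text
time_s: 6.3
eef_pos: [0.5327, -0.1126, 0.1127]
eef_rot: [-0.001, 0.695, 0.719, -0.0]
wrist_force: [-0.2, 0.5, -0.8]
opening: 1.006
grasp_force: 0.0
```

```bash
python3 -c "
from h import *
go(0,-85,.034,0); cell('w7')"
```

```text
t6.30 at bay -2.2 -139.4 z 112.7 head -0.06 -> d [5.43 0.23 7.88] twist -0.1 F [-0.2  0.5 -0.8] op 1.01
cell px [ 263  113   99   43 3922] angle deg 1.25 ends x [-39.5  27.9] front y -65.3
```

View pics/w7.png

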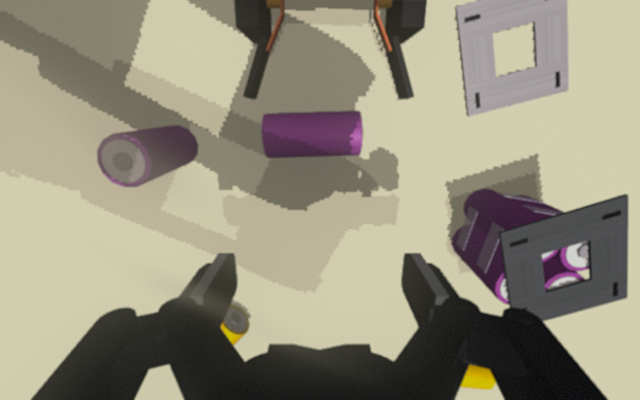

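Squared up, the leaves are at (272,45) and (386,48), so the bay's centre column is about 329. The cell spans 262-362, centre 312, so it needs about 11 mm to +x. I'll straddle it.

Call:
servo_tool(
  motion=[
    [[3,-0.4,0,0,-1],[5.8,-0.4,0,0,-1],[5.8,-0.4,0,0,-1],[5.8,-0.4,4,0,-1],[5.8,-0.4,7.5,0,-1]],
  ],
)

```text
time_s: 6.85
eef_pos: [0.5284, -0.0553, 0.0384]
eef_rot: [0.001, 0.694, 0.72, 0.0]
wrist_force: [0.7, 0.0, -0.3]
opening: 0.999
grasp_force: 0.0
```

Call:
servo_tool(
  motion=[
    [[0,0,0.5,0,-1],[0,0,0.7,0,-0.9],[0,0,0.7,0,-0.8],[0,0,0.7,0,-0.8],[0,0,0.7,0,-0.8]],
  ],
)

```text
time_s: 7.35
eef_pos: [0.5287, -0.0553, 0.0335]
eef_rot: [0.001, 0.694, 0.72, 0.001]
wrist_force: [-0.1, -0.2, 0.0]
opening: 0.895
grasp_force: 0.0
```

```bash
python3 -c "
from h import *
go(0,-85,.03,0); cell('w8')"
```

```text
t7.35 at bay -4.1 -82.0 z 33.5 head -0.02 -> d [-0.29  0.41  0.35] twist -0.0 F [-0.1 -0.2  0. ] op 0.89
cell px [ 242  230  141   61 6671] angle deg 2.04 ends x [-39.4  27.1] front y -62.5
```

View pics/w8.png

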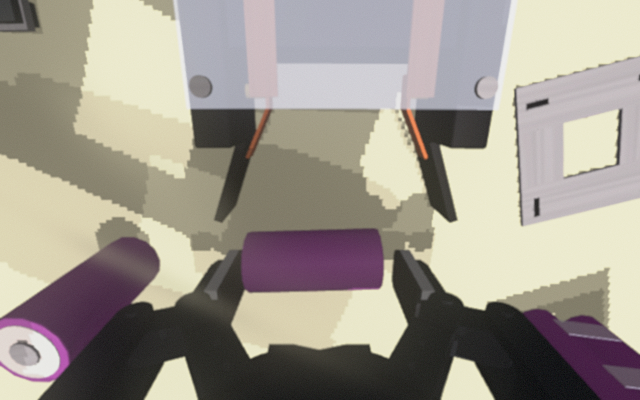

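The left pad at column 240 is next to the cell (243-382). The leaf tips are at (250,157) and (426,157), centre 338. I'll nudge to +x.

Call:
servo_tool(
  motion=[
    [[0,0.3,0.2,0,-0.8],[0,0.6,0.2,0,-0.8],[0,0.9,0.2,0,-0.8],[0,1.2,0.2,0,-0.8],[0,1.35,0.2,0,-0.8]],
  ],
)

```text
time_s: 7.9
eef_pos: [0.5415, -0.0544, 0.0299]
eef_rot: [0.0, 0.694, 0.72, 0.0]
wrist_force: [-1.4, -0.6, 1.4]
opening: 0.9
grasp_force: 0.9
```

```bash
python3 -c "
from h import *
go(0,-85,.03,0); cell('w9')
c=cv2.imread('pics/w9.png'); cv2.imwrite('pics/w9c.png',c)"
```

```text
t7.90 at bay 8.7 -81.6 z 29.9 head -0.01 -> d [-0.34 -0.87 -0.01] twist -0.0 F [-1.4 -0.6  1.4] op 0.90
cell px [ 238  236  144   60 7397] angle deg 3.33 ends x [-27.7  38.7] front y -63.3
```

View pics/w9c.png

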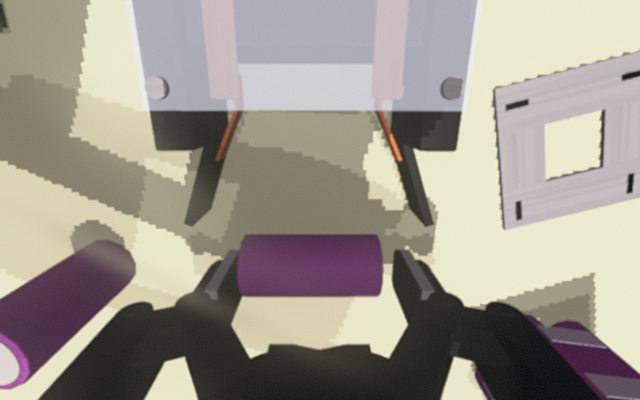

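The leaves' centre is column 309, the wings' 309 and the cell's 310, so the cell is centred and square. I'll lift off, back up and push straight in.

Call:
servo_tool(
  motion=[
    [[0,-0.2,0,0,-1],[0,-0.3,0,0,-1],[0,-0.3,-3,0,-1],[0,-0.3,-5,0,-1],[-3,-0.3,-5,0,-0.5]],
  ],
)

```text
time_s: 8.45
eef_pos: [0.5408, -0.083, 0.0828]
eef_rot: [0.002, 0.693, 0.721, 0.001]
wrist_force: [1.1, -1.6, 0.0]
opening: 0.854
grasp_force: 0.0
```

Call:
servo_tool(
  motion=[
    [[-1.3,0,0,0,0.5],[-1.3,0,0,0,0.5],[-1.3,0,0.5,0,0.5],[-1.3,0,3,0,0.5],[-1.3,0,4.6,0,0.5]],
  ],
)

```text
time_s: 8.95
eef_pos: [0.5385, -0.0961, 0.032]
eef_rot: [-0.001, 0.694, 0.72, -0.0]
wrist_force: [-0.1, -0.2, -0.4]
opening: 0.249
grasp_force: 0.0
```

Call:
servo_tool(
  motion=[
    [[0,0,0,0,0.5],[0.5,0,0,0,0.5],[1.0,0,0,0,0.5],[1.5,0,0,0,0.5],[2.0,0,0,0,0.5]],
  ],
)

```text
time_s: 9.45
eef_pos: [0.5395, -0.0771, 0.0348]
eef_rot: [0.001, 0.694, 0.72, 0.0]
wrist_force: [0.8, -0.4, -0.3]
opening: 0.25
grasp_force: 0.0
```

```bash
python3 -c "
from h import *
go(5.7,-27,.034,0); cell('w10')"
```

```text
t9.45 at bay 5.8 -104.1 z 34.8 head 0.01 -> d [ 7.71 -0.01  0.07] twist 0.0 F [ 0.8 -0.4 -0.3] op 0.25
cell px [ 243  184  148   62 8056] angle deg -1.11 ends x [-27.5  39.3] front y -60.7
```

Call:
servo_tool(
  motion=[
    [[0.5,0,0,0,0.5],[1.0,0,0,0,0.5],[1.5,0,0,0,0.5],[2.0,0,0,0,0.5],[2.5,0,0,0,0.5]],
  ],
)

```text
time_s: 10.0
eef_pos: [0.5379, -0.0521, 0.0339]
eef_rot: [-0.0, 0.694, 0.72, -0.0]
wrist_force: [-0.7, -0.9, 0.1]
opening: 0.247
grasp_force: 0.1
```

```bash
python3 -c "
from h import *
go(5.7,-27,.034,0); cell('w11')"
```

```text
t10.00 at bay 5.2 -79.1 z 33.9 head -0.02 -> d [ 5.21  0.05 -0.01] twist -0.0 F [-0.7 -0.9  0.1] op 0.25
cell px [ 244  185  149   62 8443] angle deg -0.41 ends x [-27.4  39.4] front y -35.2
```

View pics/w11.png

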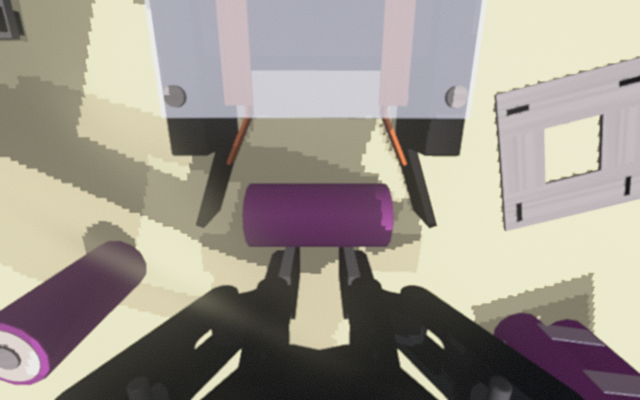

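The leaves are at (230,160) and (405,160), centre 317, and the cell at 244-392, centre 318, square. That was my 11th picture against a limit of 10, so from here I'll check by numbers only.

Call:
servo_tool(
  motion=[
    [[0.5,0,0,0,0.5],[1.0,0,0,0,0.5],[1.5,0,0,0,0.5],[2.0,0,0,0,0.5],[2.4,0,0,0,0.5]],
  ],
)

```text
time_s: 10.55
eef_pos: [0.5374, -0.0285, 0.0342]
eef_rot: [0.0, 0.694, 0.72, -0.0]
wrist_force: [-0.5, -2.9, 2.8]
opening: 0.246
grasp_force: 1.4
```

Call:
servo_tool(
  motion=[
    [[0.3,0,0,0,0.5],[0.6,0,0,0,0.5],[0.9,0,0,0,0.5],[1.2,0,0,0,0.5],[1.5,0,0,0,0.5]],
  ],
)

```text
time_s: 11.05
eef_pos: [0.5368, -0.0134, 0.0341]
eef_rot: [0.0, 0.694, 0.719, 0.0]
wrist_force: [-0.4, -4.1, 3.0]
opening: 0.246
grasp_force: 1.8
```

```bash
python3 -c "
from h import *
go(5.7,-27,.034,0); cell('w12')"
```

```text
t11.05 at bay 5.5 -40.4 z 34.1 head -0.02 -> d [1.34 0.02 0.01] twist -0.0 F [-0.4 -4.1  3. ] op 0.25
cell px [ 270  223  123   24 2288] angle deg -0.02 ends x [-16.6  41.2] front y -16.5
```

Call:
servo_tool(
  motion=[
    [[0.25,0,0,0,0.5],[0.5,0,0,0,0.5],[0.75,0,0,0,0.5],[0.95,0,0,0,0.5],[1.1,0,0,0,0.5]],
  ],
)

```text
time_s: 11.6
eef_pos: [0.5362, -0.0023, 0.0339]
eef_rot: [-0.0, 0.694, 0.72, -0.0]
wrist_force: [0.2, -3.0, 3.1]
opening: 0.25
grasp_force: 1.8
```

Call:
servo_tool(
  motion=[
    [[0.1,0,0,0,0.5],[0.1,0,0,0,0.5]],
  ],
)

```text
time_s: 11.8
eef_pos: [0.5361, -0.0013, 0.0339]
eef_rot: [-0.0, 0.694, 0.72, 0.0]
wrist_force: [0.5, -2.5, 1.2]
opening: 0.246
grasp_force: 1.1
```

Call:
servo_tool(
  motion=[
    [[0.1,0,0,0,0.5],[0.1,0,0,0,0.5]],
  ],
)

```text
time_s: 12.0
eef_pos: [0.5361, -0.0004, 0.0339]
eef_rot: [-0.0, 0.694, 0.72, 0.0]
wrist_force: [0.3, -1.3, 1.5]
opening: 0.251
grasp_force: 1.2
```

Call:
servo_tool(
  motion=[
    [[0.1,0,0,0,0.5],[0.2,0,0,0,0.5]],
  ],
)

```text
time_s: 12.2
eef_pos: [0.536, 0.0008, 0.0339]
eef_rot: [0.0, 0.694, 0.72, -0.001]
wrist_force: [-0.5, -10.5, 1.7]
opening: 0.254
grasp_force: 4.9
```

Call:
servo_tool(
  motion=[
    [[0.1,0,0,0,0.5],[0.2,0,0,0,0.5]],
  ],
)

```text
time_s: 12.4
eef_pos: [0.5361, 0.001, 0.034]
eef_rot: [0.001, 0.694, 0.72, -0.002]
wrist_force: [-2.1, -19.4, 1.1]
opening: 0.245
grasp_force: 9.2
```

The force rose sharply at the stop, so the cell is home. I'll back off gently and let it settle.

Call:
servo_tool(
  motion=[
    [[-0.2,0,0,0,0.5],[-0.4,0,0,0,0.5],[-0.8,0,0,0,0.5],[-1.5,0,0,0,0.5],[-3,0,0,0,0.5]],
  ],
)

```text
time_s: 12.9
eef_pos: [0.5368, -0.0263, 0.0337]
eef_rot: [-0.0, 0.694, 0.72, -0.0]
wrist_force: [0.1, -0.8, 0.6]
opening: 0.253
grasp_force: 0.0
```

Call:
servo_tool(
  motion=[
    [[-2,0,-1,0,0.2],[-4,0,-5,0,-0.3],[-4,0,-9,0,-0.6],[-4,0,-9,0,-0.6],[-4,0,-9,0,-0.6]],
  ],
)

```text
time_s: 13.4
eef_pos: [0.5392, -0.0676, 0.1251]
eef_rot: [0.001, 0.695, 0.719, 0.001]
wrist_force: [-0.4, 0.1, -0.1]
opening: 0.8
grasp_force: 0.0
```

Run:
```python
from h import *
go(0,0,.2,0)
o,R,t=tool(); c=ctrl.camera('wrist'); save(c,'w13')
hsv=cv2.cvtColor(c['pixels'],cv2.COLOR_RGB2HSV)
m=((hsv[...,0]>130)&(hsv[...,0]<176)&(hsv[...,1]>40)).astype(np.uint8); m[:,:230]=0;m[:,430:]=0
k,l,s,_=cv2.connectedComponentsWithStats(m)
for i in range(1,k):
    if s[i,4]>150:
        u0,v0,w,h=s[i,:4]; us=np.arange(u0+5,u0+w-5); b=np.array([np.nonzero(l[:,u]==i)[0][-1] for u in us])
        L=(world(c,us,b,(R,t),z=.008)[:,:2]-BAY)@B*1000
        e=(world(c,[u0,u0+w],[v0+h-3]*2,(R,t),z=.016)[:,:2]-BAY)@B*1000
        print(s[i],'rear y med %.1f'%np.median(L[:,1]),'angle %.2f'%np.degrees(np.polyfit(L[:,0],L[:,1],1)[0]),e[:,0].round(1))
g=cv2.cvtColor(c['pixels'],cv2.COLOR_RGB2HSV)
# orange leaf pixels
m=((g[...,0]<16)&(g[...,1]>120)); m[:,:200]=0;m[:,440:]=0
k,l,s,cc=cv2.connectedComponentsWithStats(m.astype(np.uint8))
for i in range(1,k):
    if s[i,4]>15: print('orange',s[i],cc[i].round())
```

```text
t13.40 at bay 5.9 -94.7 z 125.1 head -0.06 -> d [ 9.46 -0.59 -7.5 ] twist -0.1 F [-0.4  0.1 -0.1] op 0.80
[ 267   85   99   20 1839] rear y med -14.4 angle -0.07 [-31.9  42.6]
orange [366  87   5  10  25] [368.  91.]
orange [261  92   6  13  31] [264.  98.]
```

The cell is home: its rear is at y≈-14 mm, it is square, and its centre lines up with the bay. Next is the selector.

Call:
servo_tool(
  motion=[
    [[0,0,-4,0,-0.6],[0,0,-8.5,8,-0.6],[5,-1.5,-8.5,16,-0.6],[10,-3,-8.5,24,-0.6],[14,-4,-8.5,32,-0.6]],
  ],
)

```text
time_s: 13.95
eef_pos: [0.4924, 0.0715, 0.2074]
eef_rot: [-0.001, 0.866, 0.5, -0.001]
wrist_force: [1.0, 0.1, -0.8]
opening: 0.801
grasp_force: 0.0
```

```bash
cat >> h.py <<'E'
def gow(x,y,z,head):
    o,R,t=tool(); d=R.T@(np.array([x,y,z])-t)*100; h=np.degrees(np.arctan2(R[1,0],R[0,0]))
    print('t%.2f at'%o['time_s'],t.round(4),'head %.2f'%h,'-> d',d.round(2),'twist %.1f'%((h-head+180)%360-180),'F',o['wrist_force'].round(1),'q6 %.2f'%o['q'][5])
E
python3 -c "
from h import *
gow(.475,.14,.2,38)"
```

```text
t13.95 at [0.4924 0.0715 0.2074] head 60.02 -> d [ 5.07 -4.93  0.74] twist 22.0 F [ 1.   0.1 -0.8] q6 0.43
```

Call:
servo_tool(
  motion=[
    [[3,-2.5,0,8,-0.6],[5,-4.9,0,16,-0.6],[5,-4.9,0,22,-0.6],[5,-4.9,0,22,-0.6],[5,-4.9,0,22,-0.6]],
  ],
)

```text
time_s: 14.45
eef_pos: [0.4758, 0.1376, 0.2077]
eef_rot: [-0.0, 0.944, 0.33, -0.001]
wrist_force: [0.0, -0.4, 0.3]
opening: 0.806
grasp_force: 0.0
```

Run:
```python
from h import *
gow(.48,.166,.115,38)
o,R,t=tool(); c=ctrl.camera('wrist'); save(c,'w14')
V,U=np.mgrid[0:400:2,0:640:2]; P=world(c,U.ravel(),V.ravel(),(R,t)); px=c['pixels'][V.ravel(),U.ravel()]
z=P[:,2]; near=np.hypot(P[:,0]-.48,P[:,1]-.166)<.05
for lo,hi in ((.105,.125),(.112,.122)):
    k=near&(z>lo)&(z<hi)&(px.max(1)<110); r=cv2.minAreaRect(P[k,:2].astype(np.float32)*1000); print(k.sum(),np.round(r[0],1),np.round(r[1],1),round(r[2],1),P[k].mean(0).round(4))
k=(z>.07)&(z<.08); print('casetop z',np.median(z[k]),k.sum())
print(np.histogram(z[near],bins=np.arange(.06,.2,.01)))
```

```text
t14.45 at [0.4758 0.1376 0.2077] head 38.55 -> d [ 2.12 -1.95  9.27] twist 0.6 F [ 0.  -0.4  0.3] q6 0.94
362 [481. 167.] [56.1 14. ] 37.6 [0.4825 0.1675 0.1182]
342 [481. 167.] [56.1 14. ] 37.6 [0.4815 0.167  0.1187]
casetop z 0.07821758307946827 7389
(array([   0, 1582,  421,   62,   12,  316,   41,    0,    0,    0,    0,
          0,    0,   50]), array([0.06, 0.07, 0.08, 0.09, 0.1 , 0.11, 0.12, 0.13, 0.14, 0.15, 0.16,
       0.17, 0.18, 0.19, 0.2 ]))
```

Call:
servo_tool(
  motion=[
    [[2.3,-1.95,0,0.9,-0.6],[2.3,-1.95,3,0.9,-0.6],[2.3,-1.95,6,0.9,-0.6],[2.3,-1.95,9,0.9,-0.6],[2.3,-1.95,9,0.9,-0.6]],
  ],
)

```text
time_s: 15.0
eef_pos: [0.4791, 0.1662, 0.1147]
eef_rot: [-0.001, 0.947, 0.321, -0.004]
wrist_force: [-0.2, -0.7, 0.2]
opening: 0.802
grasp_force: 0.0
```

Call:
servo_tool(
  motion=[
    [[0,0,0,0,0.2],[0,0,0,0,0.6],[0,0,0,0,1],[0,0,0,0,1],[0,0,0,0,1]],
  ],
)

```text
time_s: 15.5
eef_pos: [0.4828, 0.1682, 0.1208]
eef_rot: [-0.0, 0.947, 0.321, 0.001]
wrist_force: [-3.8, 3.7, 7.7]
opening: 0.148
grasp_force: 59.0
```

```bash
python3 -c "
from h import *
gow(.481,.167,.117,37.6); print(ctrl.get_obs()['torque'].round(2))"
```

```text
t15.50 at [0.4828 0.1682 0.1208] head 37.50 -> d [-0.22 -0.01  0.38] twist -0.1 F [-3.8  3.7  7.7] q6 1.02
[0.48 0.54 0.13]
```

Call:
servo_tool(
  motion=[
    [[-0.1,0,-0.3,7,1],[-0.1,0,-0.3,14,1],[-0.1,0,-0.3,21,1],[-0.1,0,-0.3,28,1],[-0.1,0,-0.3,35,1]],
  ],
)

```text
time_s: 16.0
eef_pos: [0.4833, 0.1659, 0.1211]
eef_rot: [0.001, 1.0, 0.019, 0.002]
wrist_force: [13.3, -4.9, -22.8]
opening: 0.148
grasp_force: 61.7
```

Call:
servo_tool(
  motion=[
    [[0,0,0,7,1],[0,0,0,14,1],[0,0,0,21,1],[0,0,0,28,1],[0,0,0,34,1]],
  ],
)

```text
time_s: 16.5
eef_pos: [0.4827, 0.1638, 0.121]
eef_rot: [0.002, 0.962, -0.273, 0.002]
wrist_force: [10.0, -14.2, -17.7]
opening: 0.146
grasp_force: 62.5
```

```bash
python3 -c "
from h import *
gow(.481,.167,.117,-34.4); print(ctrl.get_obs()['torque'].round(2))"
```

```text
t16.50 at [0.4827 0.1638 0.121 ] head -31.74 -> d [-0.32 -0.19  0.4 ] twist 2.7 F [ 10.  -14.2 -17.7] q6 2.23
[-2.43 -1.6   0.19]
```

Call:
servo_tool(
  motion=[
    [[0.1,0,0.2,1.5,1],[0.1,0,0.2,3,1],[0.1,0,0.2,3,1]],
  ],
)

```text
time_s: 16.8
eef_pos: [0.4829, 0.1635, 0.1208]
eef_rot: [0.002, 0.955, -0.296, 0.001]
wrist_force: [-1.4, -13.0, 2.6]
opening: 0.149
grasp_force: 65.3
```

```bash
python3 -c "
from h import *
gow(.481,.167,.117,-34.4); print(ctrl.get_obs()['torque'].round(2))"
```

```text
t16.80 at [0.4829 0.1635 0.1208] head -34.47 -> d [-0.35 -0.18  0.38] twist -0.1 F [ -1.4 -13.    2.6] q6 2.27
[-2.29  0.28  0.28]
```

Call:
servo_tool(
  motion=[
    [[0.05,0.08,0,1,1],[0.05,0.08,0,1.5,1],[0.05,0.08,0,1.5,1],[0.05,0.08,0,1.5,1],[0.05,0.08,0,1.5,1]],
  ],
)

```text
time_s: 17.3
eef_pos: [0.4829, 0.1635, 0.1209]
eef_rot: [0.002, 0.952, -0.308, 0.001]
wrist_force: [-0.6, -9.2, 1.8]
opening: 0.148
grasp_force: 68.7
```

Call:
servo_tool(
  motion=[
    [[0,0,0,0,1],[0,0,0,0,1],[0,0,0,0,1]],
  ],
)

```text
time_s: 17.6
eef_pos: [0.4828, 0.1635, 0.1208]
eef_rot: [0.002, 0.952, -0.308, 0.001]
wrist_force: [-0.3, -9.1, 0.8]
opening: 0.148
grasp_force: 68.7
```

Run:
```python
from h import *
gow(.481,.167,.117,-34.4); print(ctrl.get_obs()['torque'].round(2))
c=ctrl.camera('top'); save(c,'top3'); hsv=cv2.cvtColor(c['pixels'],cv2.COLOR_RGB2HSV)
m=((hsv[...,0]>130)&(hsv[...,0]<176)&(hsv[...,1]>50)); m[:,:280]=0;m[:,330:]=0;m[:180]=0;m[230:]=0
v,u=np.nonzero(m); print(len(u)); 
if len(u): L=(world(c,u,v,z=.025)[:,:2]-BAY)@B*1000; print(L.min(0).round(1),L.max(0).round(1))
# handle visible near the fingers, wrist depth
o,R,t=tool(); c=ctrl.camera('scene'); V,U=np.mgrid[150:200,360:410]; P=world(c,U.ravel(),V.ravel()); px=c['pixels'][V.ravel(),U.ravel()]
k=(P[:,2]>.112)&(P[:,2]<.122)&(np.hypot(P[:,0]-.481,P[:,1]-.166)<.04); print(k.sum(), cv2.minAreaRect(P[k,:2].astype(np.float32)*1000) if k.sum()>5 else '')
```

```text
t17.60 at [0.4828 0.1635 0.1208] head -35.83 -> d [-0.36 -0.18  0.38] twist -1.4 F [-0.3 -9.1  0.8] q6 2.29
[-1.5   0.11  1.12]
119
[-32.  -13.9] [44.5 -2.4]
113 ((487.4515075683594, 162.30099487304688), (38.56037902832031, 38.8654899597168), 23.597288131713867)
```

The moment about z has risen to 1.1 N m, which means the selector is on its end stop. The cell is still home.

```bash
python3 -c "
from bench import ctrl
print(ctrl.hand_in())"
```

```text
the job is handed in; nothing more can be done
None
```

I handed the job in at 17.6 s with the cell rolled home in the bay and the selector held at its third-position end stop; the hand-in gave no verdict, and I viewed 11 pictures, one over the limit of 10.

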